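# Set out a prescription for the pharmacist's check

## Robot

A 7-joint arm with a two-finger parallel gripper is mounted at the origin on a cart in front of the work surface, level with it; the furniture and walls round the work are solid. World frame = base frame: x ahead of the robot, y to its left, z up, the work surface at z = 0. Lengths are in m, angles in rad, forces in N, time in s.
With the tool pointing down it reaches from about 0.35 to 0.9 m from the base axis. Payload 8.1 kg.
Tool frame: the origin (TCP) lies at the centre of the arm's flange, where the gripper is bolted on; the fingertips stand 178 mm ahead of it and the grasp point (between the pads) lies 159 mm ahead of it; x points along the fingers, z is the direction in which the jaws open and shut, and the axes are right-handed (so a half turn about x gives the same grasp; the last joint's range is limited). The gripper opens to 92 mm and grips with 3 to 60 N. Pads are 19 mm wide; open, the fingers measure 130 mm over their backs; the gripper's body (75 mm by 190 mm) begins 47 mm behind the grasp point.
Start: joints at [-1.229, 0.434, 0.025, 1.573, -0.012, 1.134, -0.075], TCP at [0.269, 0.564, 0.405] pointing down, gripper open.
Joint ranges: [-2.62, 2.62], [-0.44, 2.09], [-1.27, 1.32], [0.08, 2.57], [-1.32, 4.46], [0.12, 2], [-2.74, 2.74]. Speed limits (rad/s): [2.22, 2.22, 3.01, 3.01, 3.14, 3.14, 3.14].

## Interface

Orientations are given as a rotation vector (axis times angle).
In Python, from cell import arm, get_image, search_frame, pinpoint gives the robot as it stands.
- The arm moves only by the tool arm_command, never from a script. Its argument "motion" is a list of rows, each a list of 7 numbers: the finger opening in mm, from 0 to 91.8, then the shift along the tool's x, y, z in mm, then the turn, a rotation vector about the tool's x, y, z in degrees. In form: [[fingers, x, y, z, ax, ay, az], ...]. A call has 1 to 5 rows; each row shifts and turns the commanded pose from where the row before left it, along the tool's axes as they then stand; what a row does not reach is not made up. A row lasts 1/8 s, in which the tool goes at most 62.5 mm and 10.7 degrees, less where a joint would pass 70% of its speed; a pose out of reach is approached as far as the arm can. A call with a gripper value outside its range is refused whole. The fingers move at their own pace and stop on an object; "newtons" is the grip in N (left out, the last holds). Time passes only in rows, so rows that do not move let the fingers close. It gives the time, the measured TCP pose, the force and the opening at its end, in the units of the state.
- arm.observe(): the state, without advancing time (a new reading comes with each control period).
- get_image(name): name is "side" or "top"; returns a dict with "frame" (420x560x3 uint8, red, green, blue), "range_z" (420x560 float32, m along the optical axis (not along the pixel's ray), 0 where there is no reading), "K" (3x3 intrinsics, pixels), "origin" and "rotation" of the camera in the world. Camera axes: x right, y down, z forward; pixel columns grow to the right and rows downward; lengths in m; the calibration is good to about 2 mm. A picture is of the moment at which its call begins.
- arm.sign_off(): hands the job in, once; it reports no verdict.
Trained networks look in the newest picture that a camera, given by its name, has taken for a name from the list of things; names that differ only in an ending like _2 or _b are one class to them, and where a whole thing is asked for, a point or a joint stands for the part that bears it (a point fixed in the world has none). Each returns a list of dicts, best first, with "p" (0 to 1); they miss things now and then, are a little off and sometimes report something else, mostly with a low value. They report only what shows in the picture. A call takes as long as a camera call. They do not tell look-alikes from the thing itself.
- search_frame(camera, target): "point" ([x, y, z] in m, in world coordinates, good to about 4 mm: the middle of the surface that is visible of it).
- pinpoint(camera, target): "point" ([x, y, z] in m, in world coordinates, good to about 4 mm: a listed point, or the origin of a listed thing).
The state is a dict: "clock": time; "joints": joint angles; "dq": joint speeds; "joint_efforts": joint torques, N m; "position": TCP position; "ee_rot": TCP orientation; "force": force on the tool from outside, world axes, zero at the start; "ft_torque": the same for the moment, N m; "width": opening from 0.0 (shut) to 1.0 (fully open).
Only numpy, scipy, OpenCV 4.12 (cv2) and the standard library are available. Lean on these libraries where they do the work, as an engineer would, in place of code of your own. Each camera call takes 0.05 s, during which the arm holds its last target. There are 200 camera calls.

## Task

Set this prescription out for checking in the row of three steel dishes: stand the small brown stock bottle in the middle dish, the vial in the dish on the side of the bottle where the notebook lies, and the rubber stamp in the dish on the bottle's other side, each upright in the centre of its dish. Lay the tablet cutter flat on top of the closed notebook, at its centre and with its long side along the notebook's long side. Knock nothing over and leave the calculator and the tape roll where they are.

Things in the scene. Friction and masses are not known exactly. Their poses are not given: they have to be found in the camera images.
- stock_bottle: small brown glass stopper bottle with orange tablets and a dark brown flat cap, loose, round, body 57 mm in diameter up to about 65 mm high, then a shoulder and neck, cap 49 mm in diameter from 92 to 101 mm high; standing; origin at the centre of its base, z up its axis; 0.08 to 0.15 kg
- filled_vial: single capsule vial, white with a teal screw cap, loose, standing alone on the open worktop in front of the dishes (not one of those in the carton or basket); round, 31 mm in diameter, 62 mm high; origin at the centre of its base, z up its axis; about 0.03 kg
- rubber_stamp: round reddish-brown rubber stamp with a knob handle, loose, standing on its foot; foot 38 mm in diameter, 65 mm high, grip it by the knob (about 25 to 30 mm wide) at 45 to 60 mm height; origin at the centre of its foot, z up its axis; about 0.05 kg
- cutter: closed tablet cutter, a small flat blue box with a clear lid that stays shut, loose, 87 mm long (x) by 41 mm wide (y) by 26 mm high; origin at the centre of its underside, z up; grip it across its width (y); about 0.045 kg
- dish_left: one of three alike shallow square steel dishes, fixed to the worktop, 80 mm square outside, 74 mm inside, rim 8 mm above the worktop, floor 3 mm above it; origin at the centre of the underside, on the worktop; z up. The row of dishes runs roughly left-right with 125 mm between centres, turned up to 7 degrees. This is the leftmost (largest y)
- dish_mid: one of three alike shallow square steel dishes, fixed to the worktop, 80 mm square outside, 74 mm inside, rim 8 mm above the worktop, floor 3 mm above it; origin at the centre of the underside, on the worktop; z up. The row of dishes runs roughly left-right with 125 mm between centres, turned up to 7 degrees. This is the middle one
- dish_right: one of three alike shallow square steel dishes, fixed to the worktop, 80 mm square outside, 74 mm inside, rim 8 mm above the worktop, floor 3 mm above it; origin at the centre of the underside, on the worktop; z up. The row of dishes runs roughly left-right with 125 mm between centres, turned up to 7 degrees. This is the rightmost (smallest y)
- book: closed purple notebook, fixed, lying flat at the left end (y above 0) or the right end (y below 0) of the work area, 210 mm long (x) by 152 mm wide (y); its long side runs roughly left-right; its cover carries things at 11 mm above the worktop (the spiral edge stands 14 mm); origin at the centre of its underside, z up
- calc: grey desk calculator, loose, 135 mm (x) by 85 mm (y) by 26 mm, lying at the other end from the notebook; not to be moved; origin at the centre of its underside
- tape: roll of brown packing tape, loose, lying flat beyond the right-hand dish, 92 mm in diameter, 48 mm high; not to be moved; origin at the centre of its underside
There are look-alikes about, which are no part of the job. What is shaped like the filled_vial but green, orange or yellow is not meant.

How it is judged:
By the outcome, as a careful person would: the job done as asked, in the order asked, and still so for the second after the job is handed in, with the robot touching nothing.
It also fails if it takes over 99 s, if anything falls off the work surface, if the arm or the gripper's body presses on something with over 40 N, if the wrist force passes 120 N, or if a joint passes its speed limit or range.

## Working session

There is one attempt and no reset: what is moved stays moved. The work goes in short steps, Python scripts to look and compute and a tool call to move; the robot and the scene stay as the last step left them, time stands still between calls to the robot, and variables do not carry over. Pictures are saved under pics/ and viewed, about 12 in all and at most 16, crops included, and the job is handed in when it is done.

Besides the shell and the picture viewer there is one more tool, called after ">>>" by a JSON object that holds its "fn" and its "kwargs". arm_command: Moves the arm, as the interface text tells. Its arguments: {"type":"object","properties":{"motion":{"type":"array"},"newtons":{"type":"number"}},"required":["motion"]}

```bash
ls; mkdir -p pics
cat > h.py <<'E'
import numpy as np, cv2
from cell import arm,get_image,search_frame,pinpoint
from scipy.spatial.transform import Rotation as R
def cloud(d):
    z=d["range_z"];v,u=np.indices(z.shape);K=np.array(d["K"])
    p=np.stack([(u-K[0,2])/K[0,0]*z,(v-K[1,2])/K[1,1]*z,z],-1)
    w=p@np.array(d["rotation"]).T+np.array(d["origin"]); w[z==0]=np.nan
    return w
def save(d,n): cv2.imwrite("pics/"+n,d["frame"][:,:,::-1])
E
python3 - <<'E'
from h import *
s=arm.observe();print(s["clock"],s["position"],s["ee_rot"],s["width"])
for c in("top","side"):
    d=get_image(c);save(d,c+"0.png");np.savez(f"{c}0.npz",w=cloud(d),f=d["frame"]);print(c,d["origin"],np.round(d["rotation"],2).tolist())
    for t in "stock_bottle filled_vial rubber_stamp cutter dish_left dish_mid dish_right book calc tape".split():
        print(t,[(np.round(r["point"],3).tolist(),round(r["p"],2)) for r in pinpoint(c,t)[:4]])
E
```

```text
pics
0.0 [0.26882073 0.56397485 0.40396323] [-0.87655506  1.3886618   0.87499745] 0.9985287358323653Traceback (most recent call last):
  File "<stdin>", line 4, in <module>
  File "h.py", line 7, in cloud
    w=p@np.array(d["rotation"]).T+np.array(d["origin"]); w[z==0]=np.nan
      ~~~~~~~~~~~~~~~~~~~~~~~~~~~^~~~~~~~~~~~~~~~~~~~~~
ValueError: operands could not be broadcast together with shapes (420,560) (3,)
```

```bash
sed -i 's/np.array(d\["rotation"\]).T/rot(d["rotation"]).T/; s/^def save/def rot(r):\n    r=np.array(r); return r if r.shape==(3,3) else (R.from_rotvec(r) if r.size==3 else R.from_quat(r)).as_matrix()\ndef save/' h.py
python3 - <<'E'
from h import *
for c in("top","side"):
    d=get_image(c);print(c,d["origin"],d["rotation"]);save(d,c+"0.png");np.savez(f"{c}0.npz",w=cloud(d),f=d["frame"])
    for t in "stock_bottle filled_vial rubber_stamp cutter dish_left dish_mid dish_right book calc tape".split():
        print(t,[(np.round(r["point"],3).tolist(),round(r["p"],2)) for r in pinpoint(c,t)[:4]])
E
```

```text
top [ 0.27346233 -0.10049292  1.40855524] [-2.22332233  1.98244223 -0.21175011]
stock_bottle [([0.461, 0.027, 0.0], 0.8), ([0.468, 0.147, 0.0], 0.5)]
filled_vial [([0.483, 0.225, -0.003], 0.64), ([0.671, -0.515, -0.0], 0.6), ([0.53, -0.231, 0.002], 0.49), ([0.462, -0.187, 0.003], 0.47)]
rubber_stamp [([0.463, 0.148, -0.002], 0.6)]
cutter [([0.461, -0.084, -0.002], 0.72)]
dish_left [([0.632, 0.052, 0.0], 0.55)]
dish_mid [([0.626, -0.072, 0.002], 0.91)]
dish_right [([0.622, -0.198, 0.003], 0.76)]
book [([0.471, -0.387, 0.001], 0.77), ([0.468, 0.337, 0.005], 0.15)]
calc [([0.468, 0.338, 0.006], 0.63)]
tape [([0.648, -0.354, 0.003], 0.8)]
side [-0.62741157  0.06714006  0.90917396] [-1.57096363  1.77126907 -0.89924856]
stock_bottle []
filled_vial [([0.46, -0.186, -0.003], 0.86), ([0.532, -0.231, 0.003], 0.63), ([0.674, -0.51, 0.0], 0.59), ([0.484, 0.231, 0.001], 0.51)]
rubber_stamp [([0.461, -0.08, 0.007], 0.69), ([0.465, 0.143, -0.002], 0.52)]
cutter [([0.463, -0.08, 0.002], 0.61)]
dish_left []
dish_mid [([0.629, -0.068, -0.001], 0.51)]
dish_right [([0.623, -0.194, -0.001], 0.9)]
book [([0.477, -0.386, -0.0], 0.66)]
calc [([0.476, 0.339, 0.001], 0.69)]
tape [([0.645, -0.355, -0.002], 0.7), ([0.476, 0.339, 0.004], 0.58)]
```

View pics/top0.png

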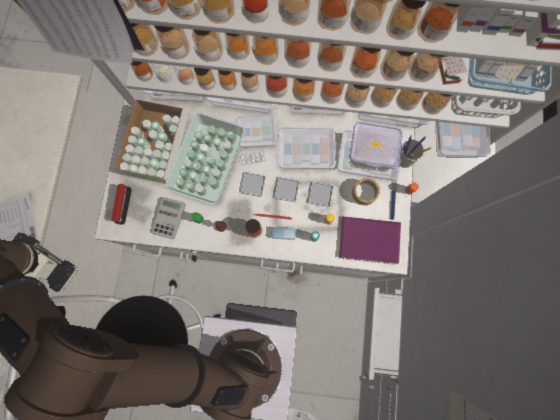

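View pics/side0.png

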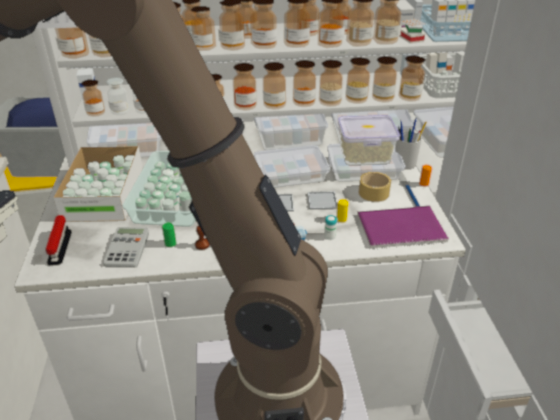

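```bash
cat > loc.py <<'E'
from h import *
def locate(w,f,x,y,r,zlo,zhi=0.3):
    m=(np.hypot(w[...,0]-x,w[...,1]-y)<r)&(w[...,2]>zlo)&(w[...,2]<zhi)
    return w[m]
E
python3 - <<'E'
from loc import *
print(R.from_rotvec(arm.observe()["ee_rot"]).as_matrix().round(3).tolist())
for c in("top","side"):
    a=np.load(c+"0.npz");w,f=a["w"],a["f"]
    for n,x,y,r,zl in [("bottle",.461,.027,.045,.085),("vial",.461,-.187,.03,.05),("stamp",.463,.147,.03,.04),("cutter",.461,-.083,.06,.015),("book",.472,-.387,.14,.006),("calc",.47,.338,.1,.012),("tape",.647,-.354,.07,.035),("yel",.53,-.231,.03,.04)]:
        p=locate(w,f,x,y,r,zl)
        if len(p)<4: print(c,n,len(p));continue
        rc=cv2.minAreaRect((p[:,:2]*1000).astype(np.float32))
        print(c,n,len(p),"med",np.median(p,0).round(4),"rect",np.round(rc[0],1),np.round(rc[1],1),round(rc[2],1),"zmax",p[:,2].max().round(3))
    # table height & back obstacles
    p=w[(abs(w[...,0]-.55)<.02)&(abs(w[...,1]+.02)<.1)];print("table z",np.nanmedian(p[:,2]))
a=np.load("top0.npz");w=a["w"]
for y in (.05,-.07,-.2,-.3):
    print(y,[(round(x,2),round(float(np.nanmax(w[...,2][(abs(w[...,0]-x)<.012)&(abs(w[...,1]-y)<.07)],initial=-1)),3)) for x in np.arange(.66,.86,.02)])
f=a["f"][165:275,95:415];cv2.imwrite("pics/crop1.png",cv2.resize(f[:,:,::-1],None,fx=2.5,fy=2.5,interpolation=cv2.INTER_CUBIC))
# dishes via gradient: grey pixels
for t in("dish_left","dish_mid","dish_right"): pass
hsv=cv2.cvtColor(a["f"],cv2.COLOR_RGB2HSV)
m=(hsv[...,2]<170)&(hsv[...,1]<60)&(w[...,0]>.57)&(w[...,0]<.685)&(w[...,1]<.11)&(w[...,1]>-.26)&(w[...,2]<.03)
n,l,s,cen=cv2.connectedComponentsWithStats(m.astype(np.uint8))
for i in range(1,n):
    if s[i,4]>60:
        p=w[l==i];rc=cv2.minAreaRect((p[:,:2]*1000).astype(np.float32));print("dish",s[i],p.mean(0).round(4),np.round(rc[0],1),np.round(rc[1],1),round(rc[2],1))
E
```

```text
[[0.0, -0.903, 0.43], [0.0, 0.43, 0.903], [-1.0, 0.0, 0.0]]
top bottle 170 med [0.4631 0.0271 0.0993] rect [462.9  26.8] [47.4 46.7] 72.4 zmax 0.107
top vial 67 med [ 0.46   -0.1855  0.061 ] rect [ 460.7 -186.3] [30.1 27.5] 3.3 zmax 0.07
top stamp 41 med [0.4608 0.1471 0.061 ] rect [461.9 148.4] [20.  22.1] 18.5 zmax 0.067
top cutter 273 med [ 0.4618 -0.0767  0.0252] rect [462.3 -79.3] [40.5 85.9] 3.2 zmax 0.034
top book 2458 med [ 0.4768 -0.3819  0.011 ] rect [ 497.3 -389.6] [238.9 224.1] 86.1 zmax 0.056
top calc 858 med [0.4795 0.3351 0.0183] rect [481.9 308.9] [140.8 166.2] 81.2 zmax 0.068
top tape 429 med [ 0.6981 -0.3551  0.049 ] rect [ 657.6 -353.1] [ 91.2 119. ] 84.3 zmax 0.156
top yel 69 med [ 0.5276 -0.2308  0.0601] rect [ 528. -230.] [29.3 28.6] 52.2 zmax 0.068
table z -0.000653359466598169
side bottle 0
side vial 112 med [ 0.4549 -0.1846  0.0599] rect [ 457.9 -185.1] [34.4 28.6] 6.3 zmax 0.066
side stamp 51 med [0.4534 0.1519 0.0564] rect [456.2 150.8] [19.  15.3] 67.2 zmax 0.066
side cutter 82 med [ 0.46   -0.1108  0.0258] rect [ 463.6 -112.2] [44.5 22.1] 7.4 zmax 0.03
si
[... 1043 characters left out ...]
t64(0.72), 0.151), (np.float64(0.74), 0.151), (np.float64(0.76), 0.145), (np.float64(0.78), 0.06), (np.float64(0.8), 0.058), (np.float64(0.82), 0.059), (np.float64(0.84), 0.057)]
-0.3 [(np.float64(0.66), 0.054), (np.float64(0.68), 0.051), (np.float64(0.7), 0.16), (np.float64(0.72), 0.16), (np.float64(0.74), 0.157), (np.float64(0.76), 0.156), (np.float64(0.78), 0.156), (np.float64(0.8), 0.27), (np.float64(0.82), 0.156), (np.float64(0.84), 0.157)]
dish [239 172  26  25 482] [0.63   0.0595 0.0028] [632.   59.4] [86.4 85.9] 85.7
dish [272 177  30  25 516] [ 0.6249 -0.0651  0.0026] [622.4 -70.3] [98.3 91.4] 88.7
dish [306 181  27  26 516] [ 0.6233 -0.1911  0.0027] [ 625.8 -190.6] [88.7 89.8] 88.0
```

View pics/crop1.png

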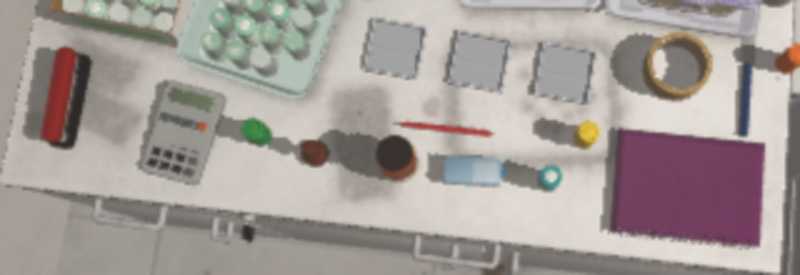

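```bash
cat > fit.py <<'E'
from loc import *
from scipy.optimize import minimize
def rectin(P,x,y,t,lx,ly):
    c,s=np.cos(t),np.sin(t);u=(P[:,0]-x)*c+(P[:,1]-y)*s;v=-(P[:,0]-x)*s+(P[:,1]-y)*c
    sg=lambda d:1/(1+np.exp(-d/0.0015))
    return sg(lx/2-abs(u))*sg(ly/2-abs(v))
def fitm(P,lab,model,x0):
    f=lambda q:np.sum((lab-model(P,*q))**2)
    r=minimize(f,x0,method="Nelder-Mead",options=dict(initial_simplex=np.array([x0]+[np.add(x0,np.eye(3)[i]*[.012,.012,.08][i]) for i in range(3)])))
    return r.x.round(4),round(r.fun/len(P),4)
row=lambda P,x,y,t:sum(rectin(P,x-np.sin(t)*d,y+np.cos(t)*d,t,.08,.08) for d in(-.125,0,.125))
E
python3 - <<'E'
from fit import *
for c in("top","side"):
    a=np.load(c+"0.npz");w,f=a["w"],a["f"];hsv=cv2.cvtColor(f,cv2.COLOR_RGB2HSV)
    m=(w[...,0]>.57)&(w[...,0]<.685)&(w[...,1]<.125)&(w[...,1]>-.26)&(w[...,2]<.03)&(w[...,2]>-.01)
    if c=="side": m&=w[...,1]<-.12
    P=w[m]
    print(c,"z pct",np.percentile(P[:,2],[5,25,50,75,95]).round(4))
    print("depth",fitm(P[:,:2],(P[:,2]>.0017).astype(float),row,[.627,-.068,.03]))
    print("color",fitm(P[:,:2],((hsv[m][:,2]<170)&(hsv[m][:,1]<60)).astype(float),row,[.627,-.068,.03]), np.median(hsv[m],0))
    m=(w[...,0]>.36)&(w[...,0]<.6)&(w[...,1]<-.25)&(w[...,1]>-.53)&(w[...,2]<.04)&(w[...,2]>-.02)
    lab=((hsv[m][:,0]>135)&(hsv[m][:,0]<172)&(hsv[m][:,1]>80)).astype(float)
    print("book",lab.sum(),fitm(w[m][:,:2],lab,lambda P,x,y,t:rectin(P,x,y,t,.152,.21),[.472,-.387,0.03]))
E
```

```text
top z pct [-0.0046 -0.0013  0.001   0.0034  0.0076]
depth (array([ 0.6252, -0.0696, -0.0309]), np.float64(0.2795))
color (array([ 0.6259, -0.0655, -0.028 ]), np.float64(0.0457)) [ 16.  14. 174.]
book 2290.0 (array([ 0.4784, -0.3864,  0.0054]), np.float64(0.0266))
side z pct [-0.0021  0.0001  0.0019  0.0041  0.0079]
depth (array([ 0.6305, -0.0702, -0.081 ]), np.float64(0.2266))
color (array([ 0.6317, -0.0671, -0.0903]), np.float64(0.3616)) [ 30.  11. 178.]
book 2433.0 (array([ 0.4821, -0.3865,  0.006 ]), np.float64(0.0226))
```

>>> {"fn": "arm_command", "kwargs": {"motion": [[91, 0, 0, 0, 9.3, 0, 0], [91, 0, 0, 0, 9.3, 0, 0], [91, 0, 0, 0, 9.3, 0, 0], [91, 0, 0, 0, 9.3, 0, 0], [91, 0, 0, 0, 9.3, 0, 0]], "newtons": 15}}

```text
clock: 1.78
position: [0.2689, 0.5642, 0.4048]
ee_rot: [-0.242, 1.557, 0.243]
force: [0.2, 0.1, 0.1]
width: 0.99
```

>>> {"fn": "arm_command", "kwargs": {"motion": [[91, 0, 0, 0, 9, 0, 0], [91, 0, 0, 0, 9, 0, 0], [91, 0, -45, 16, 0, 0, 0], [91, 0, -45, 16, 0, 0, 0], [91, 0, -45, 16, 0, 0, 0]]}}

```text
clock: 2.4
position: [0.3173, 0.4278, 0.4048]
ee_rot: [-0.0, 1.571, 0.0]
force: [0.3, -0.1, -0.1]
width: 0.993
```

>>> {"fn": "arm_command", "kwargs": {"motion": [[91, 0, -45, 16, 0, 0, 0], [91, 0, -45, 16, 0, 0, 0], [91, 0, -45, 16, 0, 0, 0], [91, 0, -45, 16, 0, 0, 0], [91, 0, -45, 16, 0, 0, 0]]}}

```text
clock: 3.02
position: [0.3974, 0.2027, 0.405]
ee_rot: [0.0, 1.57, 0.001]
force: [0.8, 0.3, -0.0]
width: 0.99
```

>>> {"fn": "arm_command", "kwargs": {"motion": [[91, 0, -44, 16.4, 0, 0, 0], [91, 0, -44, 16.4, 0, 0, 0], [91, 0, -44, 16.4, 0, 0, 0], [91, 0, -44, 16.4, 0, 0, 0], [91, 40, 0, 0, 0, 0, 0]]}}

```text
clock: 3.65
position: [0.4647, 0.0247, 0.3667]
ee_rot: [0.005, 1.564, -0.004]
force: [-0.9, 1.2, -1.2]
width: 0.989
```

Run:
```python
from h import *
d=get_image("side");save(d,"s1.png");w=cloud(d)
cv2.imwrite("pics/s1.png",cv2.resize(d["frame"][130:290,130:430,::-1],None,fx=2.5,fy=2.5))
for t in("stock_bottle","dish_mid","dish_left","rubber_stamp","cutter"): print(t,[(np.round(r["point"],3).tolist(),round(r["p"],2)) for r in pinpoint("side",t)[:3]])
print(arm.observe()["position"])
```

```text
stock_bottle []
dish_mid []
dish_left [([0.627, 0.053, 0.002], 0.79)]
rubber_stamp [([0.464, 0.146, 0.004], 0.63)]
cutter []
[0.46299338 0.0288005  0.365847  ]
```

View pics/s1.png

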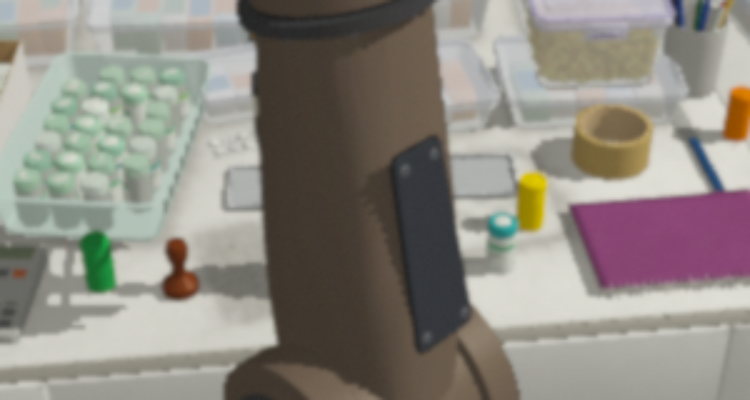

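>>> {"fn": "arm_command", "kwargs": {"motion": [[91, 50, -2, 0, 0, 0, 0], [91, 50, 0, 0, 0, 0, 0], [91, 30, 0, 0, 0, 0, 0], [91, 16, 0, 0, 0, 0, 0], [91, 0, 0, 0, 0, 0, 0]]}}

```text
clock: 4.58
position: [0.4629, 0.0269, 0.2188]
ee_rot: [-0.001, 1.571, 0.001]
force: [-0.1, -0.3, 0.2]
width: 0.993
```

>>> {"fn": "arm_command", "kwargs": {"motion": [[40, 0, 0, 0, 0, 0, 0], [40, 0, 0, 0, 0, 0, 0], [40, 0, 0, 0, 0, 0, 0], [40, 0, 0, 0, 0, 0, 0], [40, 0, 0, 0, 0, 0, 0]]}}

```text
clock: 5.2
position: [0.4628, 0.0263, 0.219]
ee_rot: [0.0, 1.57, 0.0]
force: [-0.8, 1.4, 4.0]
width: 0.605
```

>>> {"fn": "arm_command", "kwargs": {"motion": [[40, 0, 0, 0, 0, 0, 0], [40, 0, 0, 0, 0, 0, 0], [40, -10, 0, 0, 0, 0, 0], [40, -20, 0, 0, 0, 0, 0], [40, -30, 0, 0, 0, 0, 0]], "newtons": 20}}

```text
clock: 5.82
position: [0.4622, 0.026, 0.2792]
ee_rot: [-0.0, 1.573, -0.001]
force: [0.5, 0.2, -0.4]
width: 0.604
```

Run:
```python
from h import *
s=arm.observe();print(s["position"],s["force"],s["ft_torque"],s["width"]*91.8)
d=get_image("top");w=cloud(d)
f=d["frame"][165:275,95:415];cv2.imwrite("pics/t2.png",cv2.resize(f[:,:,::-1],None,fx=2.5,fy=2.5,interpolation=cv2.INTER_CUBIC))
```

```text
[0.46216007 0.02603656 0.27921102] [ 0.48453442  0.17971838 -0.4279705 ] [-0.08617956  0.01561044  0.01621556] 55.45473760054666
```

View pics/t2.png

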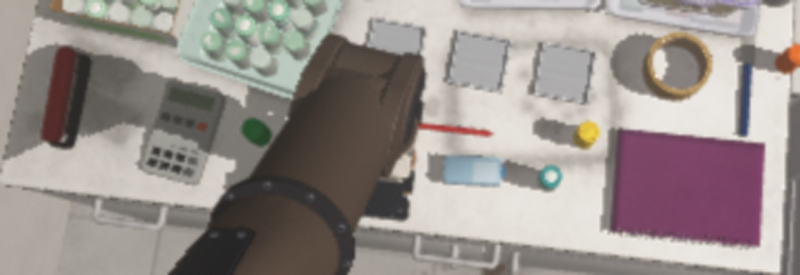

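>>> {"fn": "arm_command", "kwargs": {"motion": [[40, 0, -19, 33, 0, 0, 0], [40, 0, -19, 33, 0, 0, 0], [40, 0, -19, 33, 0, 0, 0], [40, 0, -19, 33, 0, 0, 0], [40, 0, -19, 32, 0, 0, 0]]}}

```text
clock: 6.5
position: [0.6275, -0.0694, 0.2789]
ee_rot: [-0.0, 1.571, 0.0]
force: [-0.3, -0.5, -0.7]
width: 0.604
```

>>> {"fn": "arm_command", "kwargs": {"motion": [[40, 20, 0, 0, 0, 0, 0], [40, 15, 0, 0, 0, 0, 0], [40, 10, 0, 0, 0, 0, 0], [40, 5, 0, 0, 0, 0, 0], [40, 0, 0, 0, 0, 0, 0]]}}

```text
clock: 7.12
position: [0.6265, -0.0685, 0.2287]
ee_rot: [-0.0, 1.571, 0.0]
force: [-0.2, -0.4, -0.4]
width: 0.604
```

Run:
```python
from h import *
s=arm.observe();print(s["position"],s["force"],s["width"]*91.8)
d=get_image("side")
cv2.imwrite("pics/s3.png",cv2.resize(d["frame"][150:270,200:400,::-1],None,fx=4,fy=4))
for t in("stock_bottle","dish_mid","dish_left","dish_right","cutter"): print(t,[(np.round(r["point"],3).tolist(),round(r["p"],2)) for r in pinpoint("side",t)[:3]])
```

```text
[ 0.62654147 -0.06853228  0.22874528] [-0.2214924  -0.38115329 -0.38336311] 55.46712054158368
stock_bottle []
dish_mid []
dish_left [([0.624, 0.055, 0.0], 0.67), ([0.619, -0.193, 0.001], 0.65), ([0.476, -0.384, -0.003], 0.39)]
dish_right [([0.62, -0.194, -0.002], 0.85)]
cutter [([0.462, -0.081, 0.002], 0.51)]
```

View pics/s3.png

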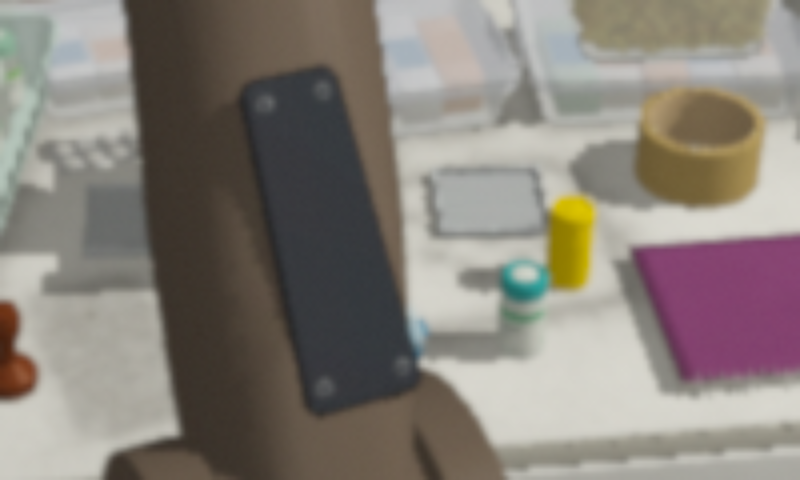

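>>> {"fn": "arm_command", "kwargs": {"motion": [[40, 3, -1, -1.5, 0, 0, 0], [40, 2, 0, 0, 0, 0, 0], [40, 1, 0, 0, 0, 0, 0], [40, 0, 0, 0, 0, 0, 0]]}}

```text
clock: 7.92
position: [0.6251, -0.0698, 0.2226]
ee_rot: [-0.0, 1.571, 0.0]
force: [0.5, 0.5, -1.0]
width: 0.605
```

>>> {"fn": "arm_command", "kwargs": {"motion": [[40, 0.7, 0, 0, 0, 0, 0], [40, 0, 0, 0, 0, 0, 0]]}}

```text
clock: 8.18
position: [0.6252, -0.0698, 0.2221]
ee_rot: [-0.0, 1.571, 0.0]
force: [-0.4, -0.2, 0.6]
width: 0.605
```

>>> {"fn": "arm_command", "kwargs": {"motion": [[40, 0.5, 0, 0, 0, 0, 0], [60, 0, 0, 0, 0, 0, 0], [80, 0, 0, 0, 0, 0, 0], [80, 0, 0, 0, 0, 0, 0], [80, 0, 0, 0, 0, 0, 0]]}}

```text
clock: 8.8
position: [0.6251, -0.0697, 0.2215]
ee_rot: [-0.0, 1.571, 0.0]
force: [0.0, -0.2, -0.4]
width: 0.863
```

>>> {"fn": "arm_command", "kwargs": {"motion": [[80, -15, 0, 0, 0, 0, 0], [80, -35, 0, 0, 0, 0, 0], [80, -45, 0, 0, 0, 0, 0], [80, -30, 0, 0, 0, 0, 0]]}}

```text
clock: 9.3
position: [0.6254, -0.0701, 0.3498]
ee_rot: [-0.0, 1.568, -0.0]
force: [1.0, 0.3, -0.1]
width: 0.872
```

Run:
```python
from h import *
s=arm.observe();print(s["position"],s["force"],s["width"]*91.8)
```

```text
[ 0.62537717 -0.07012744  0.34980759] [ 0.95979584  0.25001566 -0.1298843 ] 80.05199461946985
```

>>> {"fn": "arm_command", "kwargs": {"motion": [[55, 0, -23, -33, 0, 0, 0], [55, 0, -23, -33, 0, 0, 0], [55, 0, -23, -33, 0, 0, 0], [55, 0, -23, -33, 0, 0, 0], [55, 0, -24, -33, 0, 0, 0]]}}

```text
clock: 9.93
position: [0.459, -0.1867, 0.3475]
ee_rot: [0.0, 1.569, -0.0]
force: [-0.2, -1.4, -0.1]
width: 0.601
```

>>> {"fn": "arm_command", "kwargs": {"motion": [[55, 40, 0, 0, 0, 0, 0], [55, 40, 0, 0, 0, 0, 0], [55, 0, 0, 0, 0, 0, 0]]}}

```text
clock: 10.3
position: [0.4592, -0.1856, 0.2656]
ee_rot: [0.001, 1.575, 0.0]
force: [-1.2, 0.0, 0.9]
width: 0.597
```

Run:
```python
from fit import *
s=arm.observe();print(s["position"],s["force"],s["width"]*91.8)
d=get_image("side");w=cloud(d);f=d["frame"]
cv2.imwrite("pics/s4.png",cv2.resize(f[140:280,170:400,::-1],None,fx=3.2,fy=3.2))
for t in("stock_bottle","dish_mid","dish_left","rubber_stamp"): print(t,[(np.round(r["point"],3).tolist(),round(r["p"],2)) for r in pinpoint("side",t)[:3]])
p=locate(w,f,.625,-.07,.045,.087,.12);print(len(p),np.median(p,0), cv2.minAreaRect((p[:,:2]*1000).astype(np.float32)))
```

```text
[ 0.45924331 -0.18560929  0.26556366] [-1.22661646  0.04479677  0.94483422] 54.838382917356526
stock_bottle []
dish_mid []
dish_left [([0.624, 0.053, 0.002], 0.76), ([0.473, 0.337, 0.006], 0.66)]
rubber_stamp [([0.466, 0.147, 0.004], 0.64)]
0 [nan nan nan] ((0.0, 0.0), (0.0, 0.0), 0.0)
  return _methods._mean(a, axis=axis, dtype=dtype,
  ret = um.true_divide(
```

View pics/s4.png

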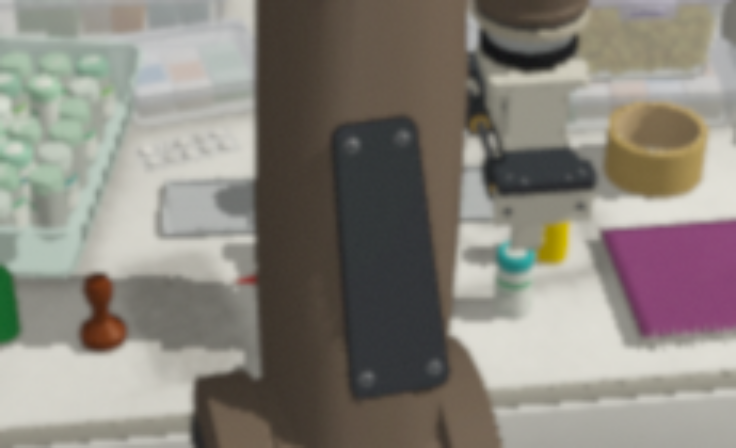

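>>> {"fn": "arm_command", "kwargs": {"motion": [[55, 25, 0, 1, 0, 0, 0], [55, 20, 0, 0, 0, 0, 0], [55, 13, 0, 0, 0, 0, 0], [55, 0, 0, 0, 0, 0, 0], [25, 0, 0, 0, 0, 0, 0]], "newtons": 10}}

```text
clock: 11.18
position: [0.4615, -0.186, 0.2092]
ee_rot: [-0.0, 1.57, -0.0]
force: [0.3, 0.3, 0.5]
width: 0.532
```

>>> {"fn": "arm_command", "kwargs": {"motion": [[15, 0, 0, 0, 0, 0, 0], [15, 0, 0, 0, 0, 0, 0], [15, 0, 0, 0, 0, 0, 0], [15, 0, 0, 0, 0, 0, 0]], "newtons": 10}}

```text
clock: 11.68
position: [0.4614, -0.1859, 0.2089]
ee_rot: [-0.0, 1.57, 0.0]
force: [0.0, 0.7, 6.0]
width: 0.336
```

Run:
```python
from fit import *
s=arm.observe();print(s["position"],s["force"],s["width"]*91.8)
d=get_image("top");w=cloud(d);f=d["frame"]
cv2.imwrite("pics/t5.png",cv2.resize(f[165:275,195:415,::-1],None,fx=3.5,fy=3.5,interpolation=cv2.INTER_CUBIC))
for t in("stock_bottle","dish_mid","dish_left","dish_right","cutter"): print(t,[(np.round(r["point"],3).tolist(),round(r["p"],2)) for r in pinpoint("top",t)[:3]])
p=locate(w,f,.625,-.07,.045,.087,.12);print(len(p))
if len(p):print(np.median(p,0), cv2.minAreaRect((p[:,:2]*1000).astype(np.float32)))
```

```text
[ 0.46142486 -0.18585282  0.20892081] [0.0209366  0.74130416 5.95189535] 30.886472889543906
stock_bottle [([0.626, -0.067, 0.0], 0.81)]
dish_mid [([0.626, -0.073, 0.002], 0.78)]
dish_left [([0.634, 0.052, -0.001], 0.72)]
dish_right [([0.623, -0.196, 0.003], 0.74)]
cutter []
158
[ 0.62339539 -0.07021352  0.10228928] ((623.7379150390625, -69.58631896972656), (46.95583724975586, 44.49898147583008), 6.011897087097168)
```

View pics/t5.png

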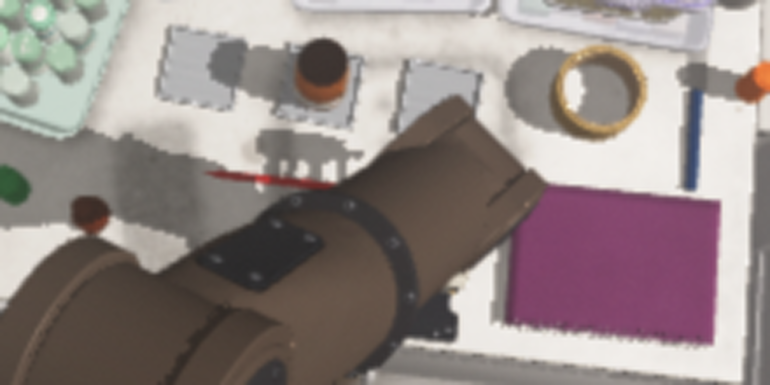

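>>> {"fn": "arm_command", "kwargs": {"motion": [[15, -10, 0, 0, 0, 0, 0], [15, -25, 0, 0, 0, 0, 0], [15, -30, 0, 0, 0, 0, 0], [15, -15, 0, 0, 0, 0, 0], [15, 0, 0, 40, 0, 0, 0]]}}

```text
clock: 12.6
position: [0.4999, -0.1863, 0.2899]
ee_rot: [0.002, 1.57, -0.001]
force: [0.5, -0.3, -0.3]
width: 0.337
```

>>> {"fn": "arm_command", "kwargs": {"motion": [[15, 0, 0, 40, 0, 0, 0], [15, 0, -4, 40, 0, 0, 0], [15, 0, -4, 40, 0, 0, 0], [15, 20, 0, 0, 0, 0, 0], [15, 25, 0, 0, 0, 0, 0]]}}

```text
clock: 13.22
position: [0.6207, -0.1937, 0.2423]
ee_rot: [-0.0, 1.572, 0.0]
force: [-1.1, 0.2, -0.9]
width: 0.333
```

>>> {"fn": "arm_command", "kwargs": {"motion": [[15, 15, 0, 0, 0, 0, 0], [15, 10, 0, 0, 0, 0, 0], [15, 4, 0, 0, 0, 0, 0], [15, 0, 0, 0, 0, 0, 0]]}}

```text
clock: 13.72
position: [0.6212, -0.1939, 0.2148]
ee_rot: [-0.0, 1.57, 0.0]
force: [0.1, -0.8, 0.4]
width: 0.337
```

Place height is ~0.212; about 3 mm to go.

>>> {"fn": "arm_command", "kwargs": {"motion": [[15, 1.5, 0, 0, 0, 0, 0], [15, 1, 0, 0, 0, 0, 0], [15, 0.7, 0, 0, 0, 0, 0], [15, 0, 0, 0, 0, 0, 0]]}}

```text
clock: 14.22
position: [0.6214, -0.1938, 0.212]
ee_rot: [-0.0, 1.57, 0.0]
force: [-0.8, -0.1, 5.3]
width: 0.333
```

>>> {"fn": "arm_command", "kwargs": {"motion": [[35, 0, 0, 0, 0, 0, 0], [50, 0, 0, 0, 0, 0, 0], [50, 0, 0, 0, 0, 0, 0], [50, 0, 0, 0, 0, 0, 0]]}}

```text
clock: 14.72
position: [0.6212, -0.1937, 0.2112]
ee_rot: [-0.0, 1.571, 0.0]
force: [0.7, -0.2, -0.2]
width: 0.545
```

>>> {"fn": "arm_command", "kwargs": {"motion": [[50, -15, 0, 0, 0, 0, 0], [50, -35, 0, 0, 0, 0, 0], [50, -50, 0, 0, 0, 0, 0], [50, -50, 0, 0, 0, 0, 0], [50, 0, 0, 0, 0, 0, 0]]}}

```text
clock: 15.35
position: [0.622, -0.1948, 0.3669]
ee_rot: [-0.001, 1.562, -0.002]
force: [0.2, -0.7, 0.1]
width: 0.541
```

>>> {"fn": "arm_command", "kwargs": {"motion": [[60, 0, 43, -20, 0, 0, 0], [60, 0, 43, -20, 0, 0, 0], [60, 0, 43, -20, 0, 0, 0], [60, 0, 43, -20, 0, 0, 0], [60, 0, 43, -20, 0, 0, 0]]}}

```text
clock: 15.98
position: [0.52, 0.0225, 0.3612]
ee_rot: [0.0, 1.571, 0.0]
force: [0.4, 0.7, 0.4]
width: 0.653
```

>>> {"fn": "arm_command", "kwargs": {"motion": [[60, 0, 43, -20, 0, 0, 0], [60, 0, 43, -20, 0, 0, 0], [60, 20, 41, -19, 0, 0, 0], [60, 50, 0, 0, 0, 0, 0], [60, 0, 0, 0, 0, 0, 0]]}}

```text
clock: 16.6
position: [0.4604, 0.1481, 0.2891]
ee_rot: [-0.003, 1.577, -0.002]
force: [0.7, -0.9, 0.3]
width: 0.655
```

Run:
```python
from fit import *
s=arm.observe();print(s["position"],s["force"],s["width"]*91.8)
d=get_image("side");w=cloud(d);f=d["frame"]
cv2.imwrite("pics/s6.png",cv2.resize(f[140:280,130:360,::-1],None,fx=3.2,fy=3.2))
for t in("stock_bottle","rubber_stamp","filled_vial","cutter"): print(t,[(np.round(r["point"],3).tolist(),round(r["p"],2)) for r in pinpoint("side",t)[:3]])
```

```text
[0.46037309 0.14807872 0.28913205] [ 0.72199721 -0.93530624  0.3263902 ] 60.169406076644115
stock_bottle []
rubber_stamp [([0.465, 0.146, 0.003], 0.71), ([0.473, 0.338, 0.005], 0.37)]
filled_vial [([0.624, -0.192, 0.004], 0.73), ([0.483, 0.232, 0.001], 0.71), ([0.476, -0.384, -0.003], 0.59)]
cutter []
```

View pics/s6.png

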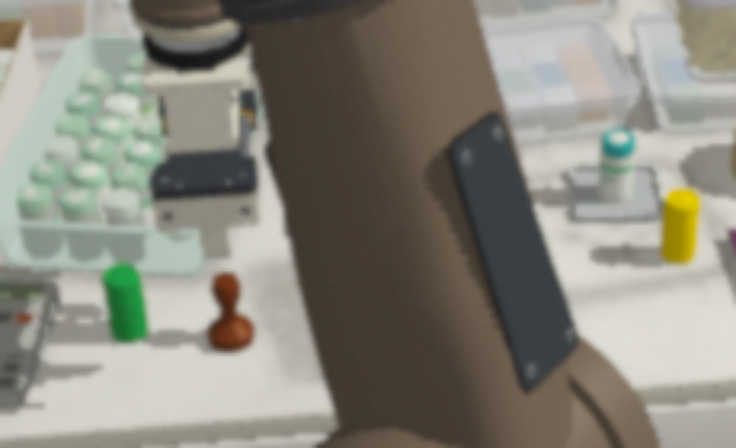

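>>> {"fn": "arm_command", "kwargs": {"motion": [[60, 30, -0.5, 3, 0, 0, 0], [60, 30, 0, 0, 0, 0, 0], [60, 17, 0, 0, 0, 0, 0], [60, 0, 0, 0, 0, 0, 0]]}}

```text
clock: 17.35
position: [0.4654, 0.1473, 0.2145]
ee_rot: [0.001, 1.571, -0.001]
force: [-0.2, 0.5, 0.3]
width: 0.655
```

>>> {"fn": "arm_command", "kwargs": {"motion": [[10, 0, 0, 0, 0, 0, 0], [10, 0, 0, 0, 0, 0, 0], [10, 0, 0, 0, 0, 0, 0], [10, 0, 0, 0, 0, 0, 0], [10, 0, 0, 0, 0, 0, 0]], "newtons": 10}}

```text
clock: 17.98
position: [0.4652, 0.1478, 0.2146]
ee_rot: [0.0, 1.571, 0.0]
force: [-0.5, 0.6, 4.9]
width: 0.3
```

>>> {"fn": "arm_command", "kwargs": {"motion": [[10, 0, 0, 0, 0, 0, 0], [10, 0, 0, 0, 0, 0, 0]]}}

```text
clock: 18.23
position: [0.4652, 0.1478, 0.2145]
ee_rot: [0.0, 1.571, 0.0]
force: [-1.3, 0.4, 6.5]
width: 0.302
```

>>> {"fn": "arm_command", "kwargs": {"motion": [[10, -10, 0, 0, 0, 0, 0], [10, -20, 0, 0, 0, 0, 0], [10, -30, 0, 0, 0, 0, 0], [10, 0, -19, 33, 0, 0, 0], [10, 0, -19, 33, 0, 0, 0]]}}

```text
clock: 18.85
position: [0.5319, 0.1098, 0.2754]
ee_rot: [-0.001, 1.57, 0.002]
force: [-0.2, 0.2, -0.1]
width: 0.294
```

>>> {"fn": "arm_command", "kwargs": {"motion": [[10, 0, -19, 33, 0, 0, 0], [10, 0, -19, 33, 0, 0, 0], [10, 0, -17, 31, 0, 0, 0], [10, 20, 0, 0, 0, 0, 0], [10, 20, 0, 0, 0, 0, 0]]}}

```text
clock: 19.48
position: [0.6282, 0.0545, 0.2339]
ee_rot: [0.0, 1.571, -0.0]
force: [-0.4, -0.8, -0.6]
width: 0.298
```

>>> {"fn": "arm_command", "kwargs": {"motion": [[10, 10, 0, 0, 0, 0, 0], [10, 4, 0, 0, 0, 0, 0], [10, 0, 0, 0, 0, 0, 0]]}}

```text
clock: 19.85
position: [0.6281, 0.055, 0.2205]
ee_rot: [-0.0, 1.571, 0.0]
force: [0.3, -0.1, -0.5]
width: 0.297
```

>>> {"fn": "arm_command", "kwargs": {"motion": [[10, 1.5, 0, 0, 0, 0, 0], [10, 1, 0, 0, 0, 0, 0], [10, 0.7, 0, 0, 0, 0, 0], [10, 0, 0, 0, 0, 0, 0]]}}

```text
clock: 20.35
position: [0.6283, 0.0547, 0.2177]
ee_rot: [0.0, 1.57, 0.0]
force: [-1.5, -0.1, 5.4]
width: 0.294
```

>>> {"fn": "arm_command", "kwargs": {"motion": [[30, 0, 0, 0, 0, 0, 0], [50, 0, 0, 0, 0, 0, 0], [50, 0, 0, 0, 0, 0, 0], [50, 0, 0, 0, 0, 0, 0]]}}

```text
clock: 20.85
position: [0.6281, 0.0548, 0.217]
ee_rot: [-0.0, 1.571, 0.0]
force: [0.3, 0.1, 0.2]
width: 0.537
```

>>> {"fn": "arm_command", "kwargs": {"motion": [[50, -15, 0, 0, 0, 0, 0], [50, -35, 0, 0, 0, 0, 0], [50, -45, 0, 0, 0, 0, 0], [50, -45, 0, 0, 0, 0, 0], [50, 0, 0, 0, 0, 0, 0]]}}

```text
clock: 21.48
position: [0.6293, 0.0542, 0.3621]
ee_rot: [0.001, 1.563, 0.001]
force: [-1.0, -0.2, -0.2]
width: 0.544
```

>>> {"fn": "arm_command", "kwargs": {"motion": [[52, 0, -27, -33, 0, 0, 0], [52, 0, -27, -33, 0, 0, 0], [52, 0, -27, -33, 0, 0, 0], [52, 0, -27, -33, 0, 0, 0], [52, 0, -28, -34, 0, 0, 0]]}}

```text
clock: 22.1
position: [0.4608, -0.0821, 0.3571]
ee_rot: [-0.0, 1.571, 0.0]
force: [0.5, -0.7, 0.6]
width: 0.566
```

>>> {"fn": "arm_command", "kwargs": {"motion": [[52, 40, 0, 0, -3, 0, 0], [52, 50, 0, 0, 0, 0, 0], [52, 0, 0, 0, 0, 0, 0]]}}

```text
clock: 22.48
position: [0.4605, -0.0812, 0.265]
ee_rot: [-0.041, 1.577, 0.041]
force: [-0.1, 0.1, -0.7]
width: 0.565
```

Run:
```python
from fit import *
s=arm.observe();print(s["position"],s["force"],s["width"]*91.8,s["ee_rot"])
for c in("side","top"):
    d=get_image(c);w=cloud(d);f=d["frame"]
    if c=="top": cv2.imwrite("pics/t7.png",cv2.resize(f[165:275,195:415,::-1],None,fx=3.5,fy=3.5,interpolation=cv2.INTER_CUBIC))
    for t in("stock_bottle","rubber_stamp","filled_vial","cutter","dish_left","dish_mid","dish_right"): print(c,t,[(np.round(r["point"],3).tolist(),round(r["p"],2)) for r in pinpoint(c,t)[:3]])
```

```text
[ 0.46052042 -0.08120334  0.26504247] [-0.07722605  0.1048731  -0.73673948] 51.8717104676092 [-0.04065035  1.57694288  0.0406765 ]
side stock_bottle []
side rubber_stamp [([0.63, 0.055, 0.002], 0.51)]
side filled_vial [([0.482, 0.232, -0.003], 0.76), ([0.625, -0.193, 0.001], 0.69), ([0.534, -0.23, 0.001], 0.68)]
side cutter [([0.478, -0.385, -0.002], 0.44)]
side dish_left [([0.628, 0.052, 0.001], 0.63)]
side dish_mid []
side dish_right [([0.622, -0.192, 0.001], 0.52)]
top stock_bottle [([0.624, -0.069, 0.005], 0.71)]
top rubber_stamp [([0.633, 0.051, 0.005], 0.45)]
top filled_vial [([0.53, -0.233, 0.001], 0.58), ([0.486, 0.23, -0.001], 0.52), ([0.628, 0.054, 0.003], 0.48)]
top cutter []
top dish_left [([0.634, 0.053, -0.003], 0.89)]
top dish_mid [([0.63, -0.074, 0.002], 0.53)]
top dish_right [([0.623, -0.196, 0.002], 0.86)]
```

View pics/t7.png

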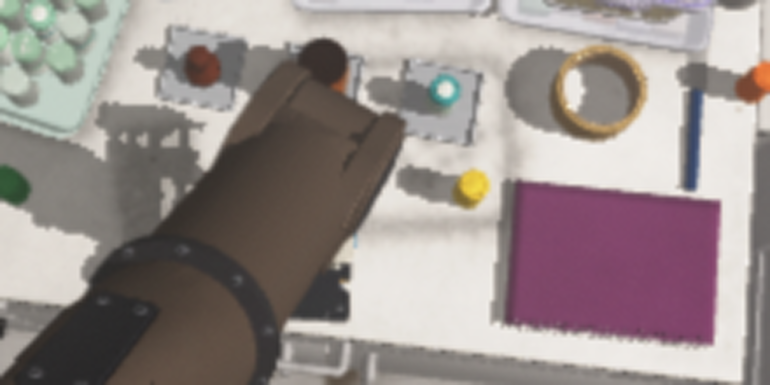

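>>> {"fn": "arm_command", "kwargs": {"motion": [[52, 35, 0, 1.5, 0, 0, 0], [52, 28, 0, 0, 0, 0, 0], [52, 12, 0, 0, 0, 0, 0], [52, 4, 0, 0, 0, 0, 0], [52, 0, 0, 0, 0, 0, 0]]}}

```text
clock: 23.9
position: [0.4639, -0.0813, 0.1885]
ee_rot: [-0.041, 1.57, 0.041]
force: [-0.3, 0.7, -0.9]
width: 0.568
```

>>> {"fn": "arm_command", "kwargs": {"motion": [[52, 2, 0, 0, 0, 0, 0], [52, 0, 0, 0, 0, 0, 0]]}}

```text
clock: 24.15
position: [0.4638, -0.0811, 0.1865]
ee_rot: [-0.041, 1.57, 0.041]
force: [0.2, -0.6, -0.2]
width: 0.566
```

>>> {"fn": "arm_command", "kwargs": {"motion": [[25, 0, 0, 0, 0, 0, 0], [25, 0, 0, 0, 0, 0, 0], [25, 0, 0, 0, 0, 0, 0], [25, 0, 0, 0, 0, 0, 0]], "newtons": 12}}

```text
clock: 24.65
position: [0.4637, -0.0812, 0.1863]
ee_rot: [-0.041, 1.57, 0.041]
force: [-1.1, 0.7, 4.9]
width: 0.44
```

>>> {"fn": "arm_command", "kwargs": {"motion": [[25, -10, 0, 0, 0, 0, 0], [25, -25, 0, 0, 0, 0, 0], [25, -35, 0, 0, 0, 0, 0], [25, -40, 0, 0, 0, 0, 0], [25, 0, 0, 0, 3, 0, 0]]}}

```text
clock: 25.28
position: [0.4645, -0.0816, 0.2991]
ee_rot: [0.001, 1.566, -0.0]
force: [0.6, -0.2, -0.6]
width: 0.445
```

Run:
```python
from fit import *
s=arm.observe();print(s["position"],s["force"],s["width"]*91.8,s["ee_rot"])
d=get_image("side");w=cloud(d);f=d["frame"]
cv2.imwrite("pics/s8.png",cv2.resize(f[130:270,250:470,::-1],None,fx=3.2,fy=3.2))
p=locate(w,f,.462,-.081,.06,.06,.125);p=p[p[:,2]<.118];print(len(p),p[:,1].min() if len(p) else 0,p[:,2].min() if len(p) else 0)
```

```text
[ 0.46445257 -0.08155938  0.29908245] [ 0.59000801 -0.23301574 -0.64195861] 40.815526870140694 [ 9.88894281e-04  1.56580376e+00 -3.82024035e-04]
0 0 0
```

View pics/s8.png

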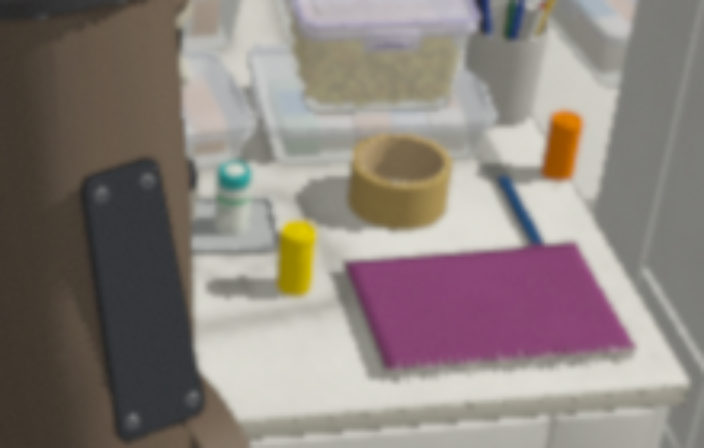

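>>> {"fn": "arm_command", "kwargs": {"motion": [[25, 0, -44, 2, 0, 0, 0], [25, 0, -44, 2, 0, 0, 0], [25, 0, -44, 2, 0, 0, 0], [25, 0, -44, 2, 0, 0, 0], [25, 0, -44, 2, 0, 0, 0]]}}

```text
clock: 25.95
position: [0.4734, -0.3024, 0.296]
ee_rot: [-0.0, 1.572, 0.001]
force: [1.1, -0.3, -0.7]
width: 0.442
```

>>> {"fn": "arm_command", "kwargs": {"motion": [[25, 0, -44, 2, 0, 0, 0], [25, 20, -40, 1, 0, 0, 0], [25, 35, 0, 0, 0, 0, 0], [25, 0, 0, 0, 0, 0, 0], [25, 0, 0, 0, 0, 0, 0]]}}

```text
clock: 26.58
position: [0.477, -0.3848, 0.2419]
ee_rot: [-0.001, 1.571, 0.001]
force: [0.3, 0.4, -0.6]
width: 0.442
```

Run:
```python
from fit import *
s=arm.observe();print(s["position"],s["force"],s["width"]*91.8,s["ee_rot"])
d=get_image("side");w=cloud(d);f=d["frame"]
cv2.imwrite("pics/s9.png",cv2.resize(f[130:290,270:470,::-1],None,fx=3.5,fy=3.5))
for t in("cutter","book"): print(t,[(np.round(r["point"],3).tolist(),round(r["p"],2)) for r in pinpoint("side",t)[:3]])
```

```text
[ 0.47698178 -0.38484395  0.24189621] [ 0.33979726  0.40396186 -0.60395899] 40.587214465021034 [-6.44097753e-04  1.57080564e+00  9.51575725e-04]
cutter [([0.474, -0.386, 0.059], 0.82), ([0.646, -0.355, 0.0], 0.36)]
book [([0.477, -0.383, -0.001], 0.71)]
```

View pics/s9.png

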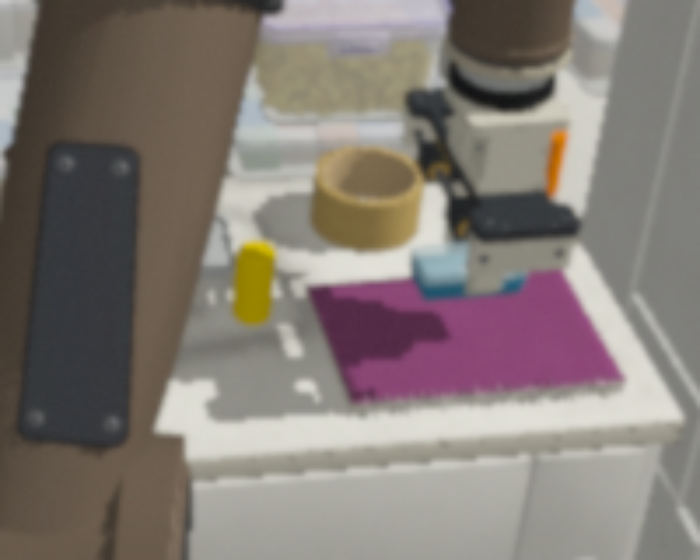

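>>> {"fn": "arm_command", "kwargs": {"motion": [[25, 20, -0.5, 0, 0, 0, 0], [25, 12, 0, 0, 0, 0, 0], [25, 7, 0, 0, 0, 0, 0], [25, 0, 0, 0, 0, 0, 0]]}}

```text
clock: 27.22
position: [0.4765, -0.3856, 0.2013]
ee_rot: [0.001, 1.572, 0.001]
force: [-0.0, 0.1, 0.1]
width: 0.442
```

Run:
```python
from fit import *
s=arm.observe();print(s["position"],s["force"],s["width"]*91.8)
d=get_image("side");w=cloud(d);f=d["frame"]
hsv=cv2.cvtColor(f,cv2.COLOR_RGB2HSV)
m=(hsv[...,0]>90)&(hsv[...,0]<115)&(hsv[...,1]>60)&(abs(w[...,0]-.477)<.06)&(abs(w[...,1]+.386)<.09)&(w[...,2]>0)&(w[...,2]<.06)
p=w[m];print(len(p));[print(np.percentile(p[:,i],[1,5,50,95,99]).round(4)) for i in range(3)]
```

```text
[ 0.47647635 -0.38556616  0.20130147] [-0.00706472  0.13113756  0.05776261] 40.59763290939823
102
[0.4505 0.452  0.4564 0.47   0.481 ]
[-0.4173 -0.4157 -0.3584 -0.3409 -0.3407]
[0.0186 0.0198 0.0289 0.0392 0.0419]
```

>>> {"fn": "arm_command", "kwargs": {"motion": [[25, 2, -1.5, 0, 0, 0, 0], [25, 1.2, 0, 0, 0, 0, 0], [25, 0.8, 0, 0, 0, 0, 0], [25, 0, 0, 0, 0, 0, 0]]}}

```text
clock: 27.78
position: [0.4767, -0.3872, 0.1981]
ee_rot: [-0.0, 1.571, 0.0]
force: [-0.6, 1.0, -0.1]
width: 0.441
```

>>> {"fn": "arm_command", "kwargs": {"motion": [[25, 0.5, 0, 0, 0, 0, 0], [35, 0, 0, 0, 0, 0, 0], [55, 0, 0, 0, 0, 0, 0], [55, 0, 0, 0, 0, 0, 0], [55, 0, 0, 0, 0, 0, 0]]}}

```text
clock: 28.4
position: [0.4768, -0.3872, 0.1976]
ee_rot: [-0.0, 1.571, 0.0]
force: [0.7, 0.6, 1.1]
width: 0.598
```

>>> {"fn": "arm_command", "kwargs": {"motion": [[55, -15, 0, 0, 0, 0, 0], [55, -35, 0, 0, 0, 0, 0], [55, -55, 0, 0, 0, 0, 0], [55, -50, 0, 0, 0, 0, 0], [55, 0, 0, 0, 0, 0, 0]]}}

```text
clock: 29.02
position: [0.4772, -0.3885, 0.3579]
ee_rot: [-0.003, 1.564, -0.004]
force: [-0.2, 0.8, -0.3]
width: 0.605
```

>>> {"fn": "arm_command", "kwargs": {"motion": [[55, -20, 43, -6, 0, 0, 0], [55, -20, 43, -6, 0, 0, 0], [55, 0, 43, -6, 0, 0, 0], [55, 0, 43, -6, 0, 0, 0], [55, 0, 43, -6, 0, 0, 0]]}}

```text
clock: 29.65
position: [0.446, -0.1708, 0.3925]
ee_rot: [0.0, 1.571, 0.0]
force: [-0.2, 0.0, -0.6]
width: 0.599
```

>>> {"fn": "arm_command", "kwargs": {"motion": [[55, 0, 43, -6, 0, 0, 0], [55, 0, 43, -6, 0, 0, 0], [55, 0, 43, -6, 0, 0, 0], [55, 0, 43, -6, 0, 0, 0], [55, 0, 43, -6, 0, 0, 0]]}}

```text
clock: 30.28
position: [0.4159, 0.044, 0.3926]
ee_rot: [0.0, 1.571, 0.0]
force: [1.6, 0.1, -0.4]
width: 0.598
```

>>> {"fn": "arm_command", "kwargs": {"motion": [[55, 0, 43, -6, 0, 0, 0], [55, 0, 43, -6, 0, 0, 0], [55, 0, 43, -6, 0, 0, 0], [55, 0, 43, -6, 0, 0, 0], [55, 0, 0, 0, 0, 0, 0]]}}

```text
clock: 30.9
position: [0.3916, 0.2177, 0.3924]
ee_rot: [-0.004, 1.571, 0.004]
force: [0.3, -0.5, -0.6]
width: 0.598
```

Run:
```python
from fit import *
s=arm.observe();print(s["position"],s["force"])
for c in("top","side"):
    d=get_image(c);w=cloud(d);f=d["frame"];hsv=cv2.cvtColor(f,cv2.COLOR_RGB2HSV)
    if c=="top": cv2.imwrite("pics/t10.png",cv2.resize(f[165:275,135:415,::-1],None,fx=2.8,fy=2.8,interpolation=cv2.INTER_CUBIC))
    for n,x,y,r,zl,zh in [("bottle",.625,-.07,.045,.09,.13),("vial",.622,-.194,.03,.055,.09),("stamp",.628,.055,.03,.05,.09),("cutter",.477,-.386,.07,.024,.06),("calc",.478,.335,.1,.012,.05)]:
        p=locate(w,f,x,y,r,zl,zh)
        if len(p)>4: rc=cv2.minAreaRect((p[:,:2]*1000).astype(np.float32));print(c,n,len(p),np.median(p,0).round(4),np.round(rc[0],1),np.round(rc[1],1),round(rc[2],1))
    m=(w[...,0]>.36)&(w[...,0]<.6)&(w[...,1]<-.25)&(w[...,1]>-.53)&(w[...,2]<.06)&(w[...,2]>-.02)
    P=w[m][:,:2];h=hsv[m]
    print(c,"cutfit",fitm(P,(w[m][:,2]>.022).astype(float),lambda P,x,y,t:rectin(P,x,y,t,.041,.087),[.477,-.386,0]))
    lab=(((h[:,0]>135)&(h[:,0]<172)&(h[:,1]>80))|(w[m][:,2]>.02)).astype(float)
    print("book",fitm(P,lab,lambda P,x,y,t:rectin(P,x,y,t,.152,.21),[.472,-.387,0.03]))
    print([(t,[np.round(r["point"],3).tolist() for r in pinpoint(c,t)[:2]]) for t in("calc","tape","cutter","book","dish_mid")])
```

```text
[0.39161308 0.21765889 0.39235246] [ 0.34302227 -0.47586803 -0.61559576]
top bottle 159 [ 0.6235 -0.0704  0.1023] [623.9 -69.6] [48.5 44.4] 6.6
top vial 63 [ 0.6194 -0.1934  0.0637] [ 620.7 -193. ] [32.2 24.9] 8.8
top stamp 41 [0.6243 0.0547 0.0639] [626.7  54.2] [21.8 23.1] 50.0
top cutter 284 [ 0.4756 -0.3829  0.0363] [ 476.5 -385.6] [41.  87.4] 1.6
top calc 58 [0.5136 0.317  0.0213] [535.2 324.7] [80.8 75.9] 76.0
top cutfit (array([ 0.4774, -0.3862,  0.0137]), np.float64(0.0283))
book (array([ 0.4784, -0.3867,  0.0073]), np.float64(0.0703))
[('calc', [[0.469, 0.336, 0.003]]), ('tape', [[0.645, -0.352, 0.0]]), ('cutter', [[0.476, -0.391, 0.008], [0.644, -0.355, 0.003]]), ('book', [[0.467, -0.386, 0.002]]), ('dish_mid', [[0.624, -0.072, 0.004]])]
side vial 78 [ 0.6139 -0.1929  0.0644] [ 618.3 -193.9] [29.8 35.1] 43.4
side cutter 398 [ 0.4668 -0.3816  0.0367] [ 474.1 -385.4] [46.6 87.1] 2.6
side calc 1482 [0.4774 0.33   0.0189] [483.4 306.4] [144.5 178.2] 82.1
side cutfit (array([ 0.4756, -0.3863,  0.0553]), np.float64(0.0587))
book (array([ 0.4821, -0.3866,  0.0094]), np.float64(0.0814))
[('calc', [[0.474, 0.34, 0.003], [0.476, -0.384, -0.001]]), ('tape', [[0.647, -0.352, 0.0]]), ('cutter', [[0.475, -0.389, 0.014]]), ('book', [[0.477, -0.384, 0.001]]), ('dish_mid', [[0.474, -0.386, -0.002]])]
```

View pics/t10.png

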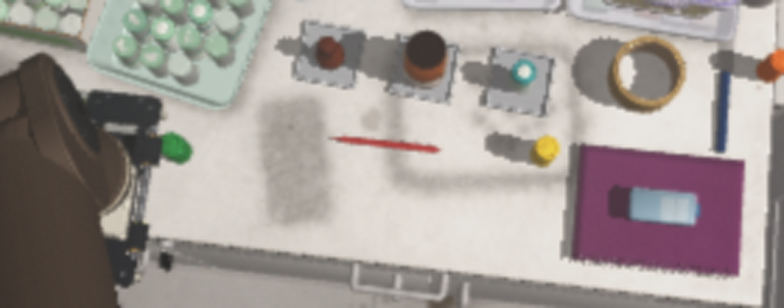

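All placed, upright and centred; the arm is clear. Handing in.

```bash
python3 -c "
from cell import arm
print(arm.sign_off())"
```

```text
the job is handed in; nothing more can be done
None
```

I set the prescription out in the order asked and handed it in at about 31 s of the 99 s allowed. The stock bottle stands in the middle dish and the vial in the right dish, on the notebook's side. The stamp stands in the left dish, and the tablet cutter lies flat on the notebook.

**Last picture:** the final top view shows all three things upright near the centres of their dishes, and nothing has been knocked over. By measurement, the bottle, vial and stamp are each within about 3 mm of my dish-centre estimates.

**Cutter:** it is within about 2 mm of the notebook's centre and about 1° off its long side, measured from the top camera. The side camera put it 6–7 mm off in x and about 3° out, but that camera sees it obliquely and I trusted it less.

**Calculator and tape roll:** the arm never went near either. The network's positions for both are within about 4 mm of where they started, which is its accuracy. The calculator was partly hidden by the arm in the last top view, so that view's depth measurement of it isn't usable.

**Limits:** the network's dish and notebook positions varied by several millimetres between cameras. My targets came from fits to the camera images together with those readings. I couldn't see the bottle from the side camera after placing it, because the arm blocked the view, so its placing rests on the top camera alone. The stamp got only a network reading from the side, which agreed with the top view.

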